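Seat a roller arm on its post and lock it with its linch pin

TASK

Press the roller arm down its square post until it is fully home, then pick up the linch pin (the one with the ring), push it level through the hole in the post, above the collar, from the side where the pins lie, until its head sits against the post, and flip its sprung ring over the top of the post until it snaps under the pin's point and stays there. Use firm hand pressure, no ramming, and leave the other things on the bench where they are.

Things in the scene. Friction and masses are not known exactly. Their poses are not given: they have to be found in the camera images.
- stand: Base plate 130 x 120 x 10 mm bolted to the bench, with a fixed upright square steel post, 25 x 25 mm, its top 98.5 mm above the bench. Origin: at bench level under the post's centre; z up; the roller arm points to -x; the pin goes through the post along +y.
- roller_arm (a joint): Height of the sliding roller arm on the post, m: 0 = fully home (collar down on the post's foot), larger = higher. Starts at 0.014 to 0.028, where the collar covers the post's hole. It binds: stays where it is left and needs about 5 N of push to go down.
- press_spot (a point): Flat top of the arm, 30 mm wide, 55 mm from the post's axis towards the stand's -x: press straight down here. 61 mm above the bench when home, higher by the joint value. The roller (44 mm thick) starts 50 mm further out, its fork 35 mm.
- cross_hole (a point): Centre of the mouth of the level cross hole, on the post's -y face, 82.5 mm above the bench, 12.5 mm above the collar's top when home. Hole 12 mm wide, right through the 25 mm post, along y. Axes as the stand. The post ends 16 mm above the hole's axis. It cannot move.
- washer_top (a point): Top of the sprung steel washer plate (36 x 36 x 3 mm) that rides on the collar round the post. With the arm home it stands 1.5 mm up into the pin's path; the pin's tapered point wedges it down (8 to 11 N), so the pin drags with 9 to 17 N all the way and must be pushed hard.
- linch_pin: Loose steel linch pin lying flat on the bench, about 110 g. Origin on its axis at the underside of its head, 5.5 mm above what it lies on; y along the pin towards its point, x along the ring's hinge, z up. Shank 11 mm thick, 40 mm long, its last 12 mm tapering to a round point. Head: flat block 20 mm (x) wide, 15 mm (z) thick (5.5 mm below the axis, 9.5 above), 36 mm long towards -y.
- pin_seat (a point): Middle of the underside of the linch pin's head; comes to rest at point cross_hole. Axes as the linch pin; pushed home they agree with the stand's.
- pin_head (a point): Where the linch pin's head is gripped: its centre, 2 mm above the axis, 23 mm behind the head's underside; 20 mm wide along the pin's x. The ring's hinge is 16 mm in front of it (towards the point), and the ring rises 46 mm above the axis, in front of the hinge.
- ring (a joint): Ring hinge, rad: 0 = open (ring stands up 50 degrees above the shank, over it); grows as it goes down towards the point; 0.87 = level; it passes the point near 0.98 and rests, snapped, near 1.06; stop at 1.22. The hinge line lies along the pin's x, 7 mm behind the head's underside, 6 mm above the pin's axis. Its spring (0.01 to 0.03 N m) throws it open again unless it is snapped.
- ring_far (a point): Middle of the far wire of the ring, 48.5 mm from the hinge line, moves with the ring. Round ring, 5 mm wire, 57 mm across; it clears the post all round. The far wire is 1 mm too near to pass the pin's point freely: pushed down on it stretches over the point with 5 to 10 N and snaps in under it. Axes as the linch pin turned with the ring.
- gib_key: Steel gib-head key, 10 mm wide, 76 mm long, lying; leave alone.
- chisel: Small cold chisel, 120 mm long, lying; leave alone.
- tube_offcut: Offcut of 30 mm square tube, 90 mm long, lying; leave alone.
- flat_offcut: Offcut of flat bar 130 x 30 x 8 mm, lying; leave alone.
- slug: Short aluminium round bar 34 mm thick, 45 mm tall, standing; leave alone.
- spanner: Spanner, 170 mm, lying; leave alone.
- tin: Grey tin, 72 mm across, 85 mm tall; leave alone.

How it is judged (in metres and radians):
On the way, in this order (a step that is already met when the one before it is completed fails the run):
1. the roller arm is pressed fully home (value of joint roller_arm below 0.003 m), for 0.2 s.
2. the linch pin is through the post with its head against the post, the arm still home (value of joint roller_arm below 0.003 m and y of pin_seat in the frame of cross_hole between -0.002 and 0.004 m and x of pin_seat in the frame of cross_hole between -0.003 and 0.003 m and z of pin_seat in the frame of cross_hole between -0.003 and 0.003 m and angle between the y axis of pin_seat and the y axis of cross_hole, either way round below 0.12 rad), for 0.2 s.
At the end, for the whole second after the job is handed in: Arm home (within 3 mm), linch pin straight in the post's hole (within 3 mm and 7 degrees) with its head against the post (within 2 mm), ring snapped under the pin's point (joint past 1.0 rad), pin at rest (all of step 2 and value of joint ring above 1 rad and linear speed of linch_pin below 0.02 m/s); the robot touches nothing.
It fails at once if the robot pushes on the stand or its arm with more than 30 N (contact force between the arm and stand above 30 N).
It fails at once if the linch pin is forced against the stand with more than 45 N (contact force between linch_pin and stand above 45 N).
It fails at once if another thing on the bench is shifted by more than 25 mm (distance of any of gib_key, chisel, tube_offcut, flat_offcut, slug, spanner, tin from where it was at the start of the episode above 0.025 m).
It also fails if it takes over 64 s, if anything falls off the work surface, if the arm or the gripper's body presses on something with over 40 N, if the wrist force passes 120 N, or if a joint passes its speed limit or range.

ROBOT

A 7-joint arm with a two-finger parallel gripper is mounted at the origin on the work surface. World frame = base frame: x ahead of the robot, y to its left, z up, the work surface at z = 0. Lengths are in m, angles in degrees, forces in N, time in s.
With the tool pointing down it reaches from about 0.4 to 0.9 m from the base axis. Payload 5.6 kg.
Tool frame: the origin (TCP) lies on the mounting face of the last link; the fingertips stand 190 mm ahead of it and the grasp point (between the pads) lies 171 mm ahead of it; z points along the fingers, y is the direction in which the jaws open and shut (so a half turn about z gives the same grasp; the last joint's range is limited). The gripper opens to 92 mm and grips with 3 to 60 N. Pads are 20 mm wide; open, the fingers measure 128 mm over their backs; the gripper's body (75 mm by 189 mm) begins 69 mm behind the grasp point.
Start: joints at [71.391, 26.786, -0.665, 91.828, 0.344, 61.387, -3.226], TCP at [0.181, -0.624, 0.405] pointing down, gripper open.
Joint ranges: [-144.91, 144.91], [-17.63, 115.5], [-89.93, 88.59], [15.96, 139.68], [-74.01, 254.01], [8.47, 105.57], [-167.45, 167.45]. Speed limits (degrees/s): [147.25, 147.25, 180, 180, 180, 180, 180].

INTERFACE

Orientations are given as [roll, pitch, yaw] about the fixed x, y, z axes, in that order (R = Rz(yaw) Ry(pitch) Rx(roll)).
In Python, from station import arm gives the robot as it stands. Calls block until the motion is done:
- arm.move_ptp(position, orientation): joint-space move of the TCP to a pose.
- arm.servo_line(position, feed=0.15, rot=None): straight line of the TCP; rot=None keeps the orientation; feed is the mean speed in m/s.
- arm.set_joints(angles): joint-space move.
- arm.command_gripper(opening, grip_force=None): finger opening in m; grip_force is the grip in N (None keeps the last); returns when the fingers have stopped.
- arm.sleep(seconds).
- arm.solve_ik(position, orientation): joint angles nearest the present ones, or None.
- arm.get_state(): the state.
- arm.grab_frame(name): name is "scene" or "top" or "wrist"; returns the picture (420x560x3 uint8, red, green, blue); there is no depth.
- arm.camera_params(name): a dict with "intrinsics" (3x3 intrinsics, pixels), "dist_coeffs" ([k1, k2, p1, p2, k3] as OpenCV has them; the pictures are not rectified), "R" (3x3) and "t" (3): a world point X has camera coordinates R X + t. Camera axes: x right, y down, z forward; pixel columns grow to the right and rows downward; lengths in m; the calibration is good to about 2 mm. A picture is of the moment at which its call begins: read the wrist's pose just before it. camera_params takes no time and is no camera call; for the wrist camera it gives the pose at the moment of the call.
A pose or a line that the arm cannot do raises arm.Unreachable and nothing moves.
- arm.sign_off(): hands the job in, once; it reports no verdict.
The state is a dict: "clock": time; "joints": joint angles; "qd": joint speeds; "joint_torque": joint torques, N m; "ee_pos": TCP position; "eef_rot": TCP orientation; "ft_force": force on the tool from outside, world axes, zero at the start; "torque": the same for the moment, N m; "grip_width": finger opening in m.
Only numpy, scipy, OpenCV 4.12 (cv2) and the standard library are available. Lean on these libraries where they do the work, as an engineer would, in place of code of your own. Each camera call takes 0.05 s, during which the arm holds its last target.

## Working session

There is one attempt and no reset: what is moved stays moved. The work goes in short steps, each a Python script; the robot and the scene stay as the last script left them, time stands still between calls to the robot, and variables do not carry over. Pictures are saved under pics/ and viewed, and the job is handed in when it is done.

```bash
ls; mkdir -p pics; python3 - <<'E'
from station import arm
import cv2
for n in ["scene","top","wrist"]:
    im=arm.grab_frame(n); cv2.imwrite(f"pics/{n}0.png",im[:,:,::-1])
    p=arm.camera_params(n); print(n,p)
print(arm.get_state())
E
```

```text
pics
scene {'intrinsics': array([[519.12264564,   0.        , 287.29841532],
       [  0.        , 519.12264564, 200.40458351],
       [  0.        ,   0.        ,   1.        ]]), 'dist_coeffs': array([-0.00566092,  0.        ,  0.        ,  0.        ,  0.        ]), 'R': array([[ 0.23142411,  0.97282728,  0.00706842],
       [ 0.69805851, -0.16099042, -0.69770796],
       [-0.67761139,  0.16640061, -0.71634743]]), 't': array([-0.02889096, -0.33827544,  1.84542864])}
top {'intrinsics': array([[546.90795347,   0.        , 288.11692575],
       [  0.        , 546.90795347, 205.31580658],
       [  0.        ,   0.        ,   1.        ]]), 'dist_coeffs': array([0.07445832, 0.        , 0.        , 0.        , 0.        ]), 'R': array([[-0.03007117, -0.99954569,  0.00203263],
       [-0.99167557,  0.02957955, -0.12531806],
       [ 0.12520101, -0.00578417, -0.99211454]]), 't': array([-0.08962561,  0.55838369,  1.26903311])}
wrist {'intrinsics': array([[339.65411286,   0.        , 277.51670309],
       [  0.        , 339.65411286, 208.85788688],
       [  0.        ,   0.        ,   1. 
[... 283 characters left out ...]
21054,  0.39230668])}
{'clock': 0.15, 'joints': array([71.39068639, 26.82561575, -0.66400234, 91.86625537,  0.34410474,
       61.38802992, -3.22620992]), 'qd': array([-0.01449982, -0.16719515,  0.01414903, -0.14718045,  0.02248708,
        0.02168955,  0.01012289]), 'joint_torque': array([ 2.07977457e-03, -5.20946360e+01, -1.22935401e-02, -2.43977559e+01,
       -5.66400751e-02,  1.52537663e-02,  1.23813275e-04]), 'ee_pos': array([ 0.1806523 , -0.62420624,  0.40396373]), 'eef_rot': array([-1.79922325e+02,  6.59738649e-03,  1.61408527e+01]), 'ft_force': array([ 0.22556258, -0.05461525,  0.01944367]), 'torque': array([ 0.0053624 ,  0.02398361, -0.02847548]), 'grip_width': 0.09162381856480267}
```

View pics/scene0.png

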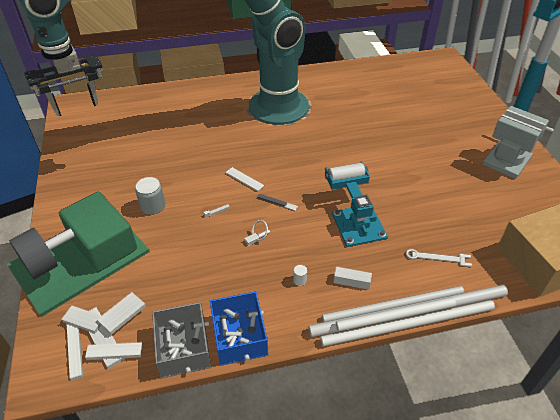

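View pics/top0.png

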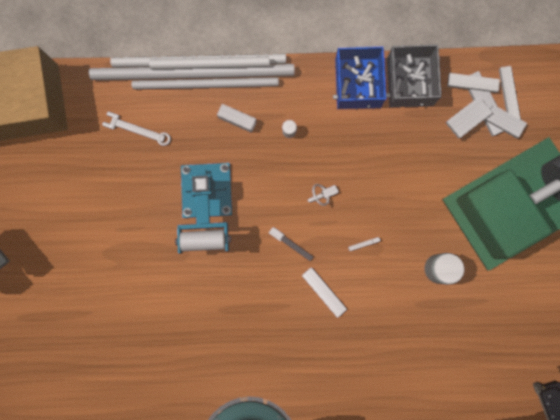

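View pics/wrist0.png

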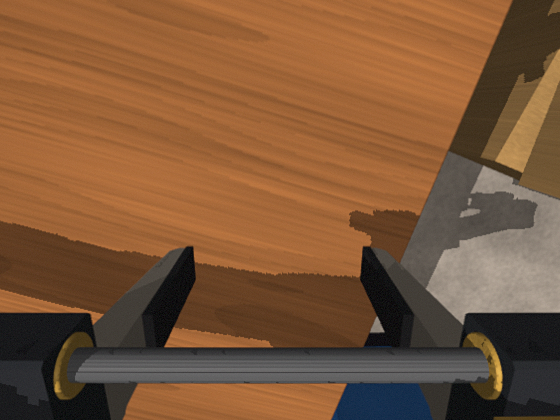

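The top view shows the post top at (202,184), with the roller towards the robot at (203,240). The linch pin's head is at about (333,190), its point faces left, and its ring is at about (318,193). Next I'll get coarse positions.

```bash
cat > h.py <<'E'
import numpy as np, cv2
from station import arm
def ray(P,uv):
    uv=np.asarray(uv,float).reshape(-1,1,2)
    n=cv2.undistortPoints(uv,P["intrinsics"],P["dist_coeffs"]).reshape(-1,2)
    d=np.c_[n,np.ones(len(n))]@P["R"]
    return -P["R"].T@P["t"], d
def onz(P,uv,z):
    c,d=ray(P,uv); return c+d*((z-c[2])/d[:,2])[:,None]
def proj(P,X):
    return cv2.projectPoints(np.asarray(X,float).reshape(-1,1,3),cv2.Rodrigues(P["R"])[0],P["t"],P["intrinsics"],P["dist_coeffs"])[0].reshape(-1,2)
def snap(name,fn):
    s=arm.get_state(); P=arm.camera_params(name); im=arm.grab_frame(name)
    cv2.imwrite("pics/"+fn,im[:,:,::-1]); np.savez("pics/"+fn[:-4],**{k:P[k] for k in P},im=im,ee=s["ee_pos"],rot=s["eef_rot"]); return P,im,s
def load(fn):
    d=np.load("pics/"+fn); return d,d["im"]
E
python3 - <<'E'
from h import *
P=arm.camera_params("top")
print("post",onz(P,[202,184],.0985),"roller",onz(P,[203,240],.09))
print("head",onz(P,[333,190],.015),"point",onz(P,[309,199],.0055))
W=arm.camera_params("wrist"); s=arm.get_state()
from scipy.spatial.transform import Rotation as Ro
T=Ro.from_euler("xyz",s["eef_rot"],degrees=True)
c=-W["R"].T@W["t"]; print("cam in tool",T.inv().apply(c-s["ee_pos"]), "axes(tool)",T.inv().apply(W["R"]))
im=cv2.imread("pics/top0.png"); cv2.imwrite("pics/topz.png",cv2.resize(im[140:290,160:390],None,fx=3.4,fy=3.4,interpolation=cv2.INTER_CUBIC))
for yaw in (90,-90):
  for p in ([.6,.0,.3],[.65,-.1,.2],[.65,.15,.25]):
    print(yaw,p,arm.solve_ik(p,[180,0,yaw]))
E
```

```text
post [[0.60214147 0.08835194 0.0985    ]] roller [[0.47529011 0.08869049 0.09      ]]
head [[ 0.59224088 -0.21655428  0.015     ]] point [[ 0.57322393 -0.1579412   0.0055    ]]
cam in tool [0.0832575  0.00018926 0.02050983] axes(tool) [[ 5.18126768e-04  9.99999378e-01  9.87692790e-04]
 [-9.55623961e-01  7.86097517e-04 -2.94588234e-01]
 [-2.94588827e-01 -7.91228847e-04  9.55623774e-01]]
90 [0.6, 0.0, 0.3] [ 23.74316694  34.76194384 -36.36833098 101.9349015   25.50017314
  51.75106839 -23.88125894]
90 [0.65, -0.1, 0.2] [ 27.9527706   46.70584536 -31.97975394  95.5393257   31.74924858
  47.10218211 -18.06754729]
90 [0.65, 0.15, 0.25] [  9.44117413  44.95779248 -37.47962975  93.13476937  32.46039619
  53.23156196 -39.88700332]
-90 [0.6, 0.0, 0.3] [ -51.55377599   55.68678611   76.69389857  106.8265483   -58.9171316
   69.8095103  -134.52114638]
-90 [0.65, -0.1, 0.2] [  -1.38827815   41.80801253   10.13125919   97.76020805  -10.22734358
   41.33339911 -166.08641751]
-90 [0.65, 0.15, 0.25] [ 27.10181387  68.08151279 -76.71109864  91.97150688  67.9484712
  76.94056518 120.27000104]
```

View pics/topz.png

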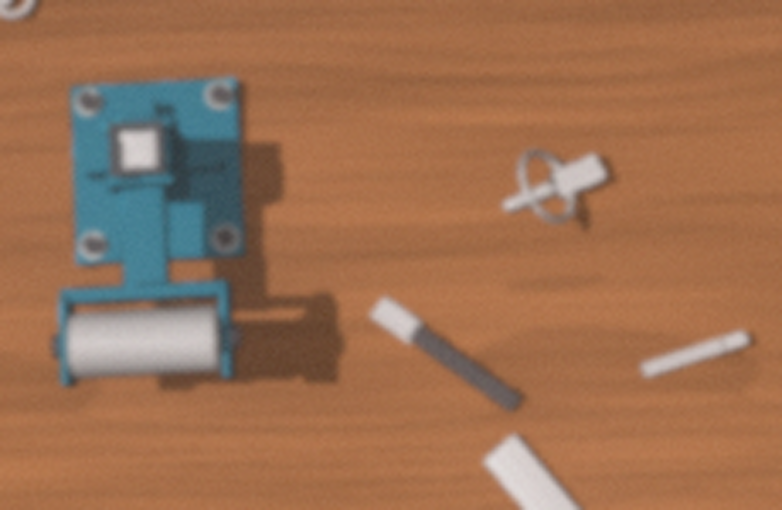

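The zoomed view shows the pin turned about 18° from world +y, with the stand nearly square to the world axes. Next I'll take close wrist views of the pin and the post.

```bash
python3 - <<'E'
from h import *
arm.move_ptp([0.583,-0.185,0.30],[180,0,105]); print(arm.get_state()["clock"],arm.get_state()["joints"])
snap("wrist","w_pin.png")
arm.move_ptp([0.575,0.088,0.36],[180,0,90]); print(arm.get_state()["clock"],arm.get_state()["joints"])
snap("wrist","w_post.png")
E
```

```text
2.3167 [ 39.54460474  35.07743038 -33.97520744 100.33419408  24.12287256
  52.01451685  10.09847028]
3.45 [ 15.04103739  27.93997459 -35.08625929 102.21917131  19.05704247
  55.87582059 -27.86754689]
```

View pics/w_pin.png

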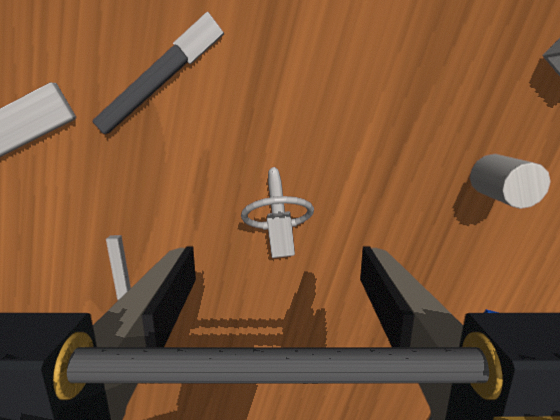

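View pics/w_post.png

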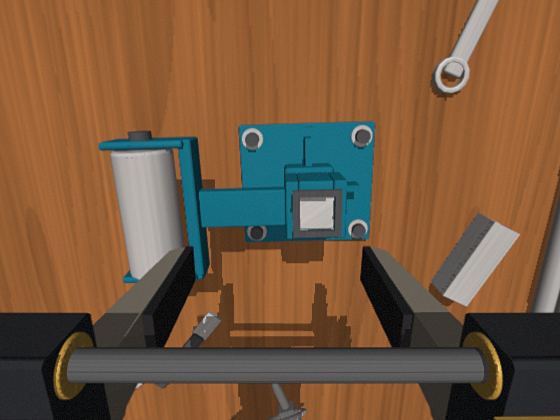

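The pin view shows the head at about (281,236), the point at (274,170), and the ring between them. The post view shows the bright post top at about (317,213), with the base plate square. Next I'll extract sub-pixel features.

```bash
python3 - <<'E'
from h import *
d,im=load("w_post.npz"); cv2.imwrite("pics/z1.png",cv2.resize(im[110:260,230:390,::-1],None,fx=4.5,fy=4,interpolation=cv2.INTER_CUBIC))
d,im=load("w_pin.npz"); cv2.imwrite("pics/z2.png",cv2.resize(im[155:270,225:335,::-1],None,fx=5,fy=5,interpolation=cv2.INTER_CUBIC))
E
```

```text
(no output)
```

View pics/z1.png

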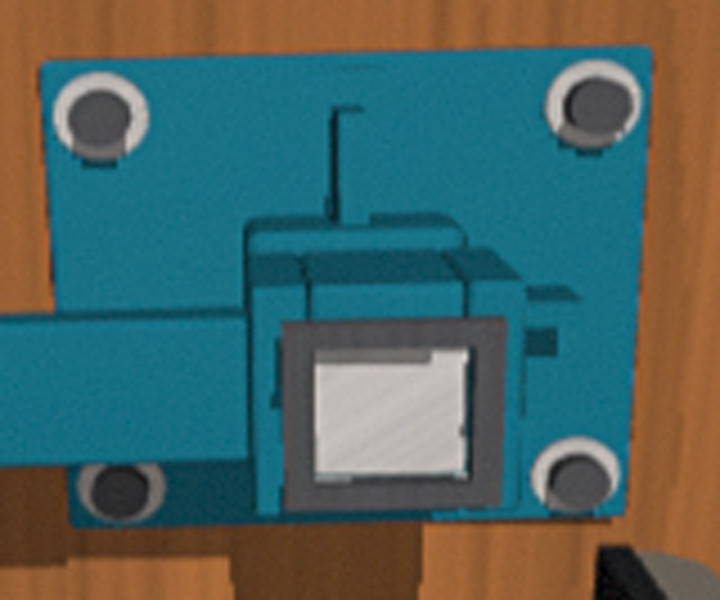

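View pics/z2.png

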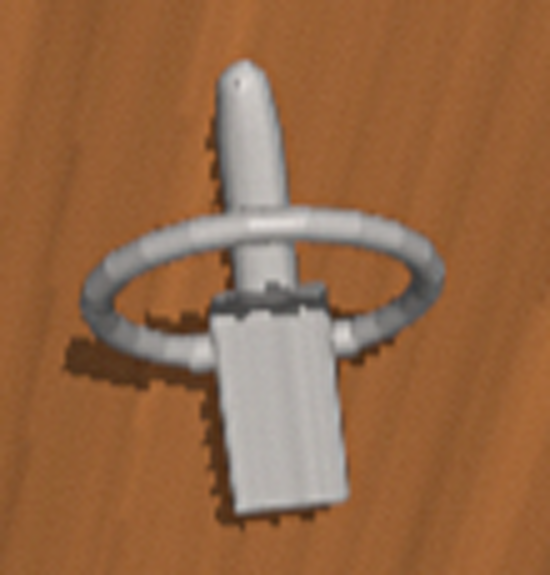

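```bash
python3 - <<'E'
from h import *
d,im=load("w_post.npz")
sub=im[170:250,280:350].astype(int); m=(sub.min(2)>150).astype(np.uint8)
c=max(cv2.findContours(m,0,2)[0],key=cv2.contourArea); 
r=cv2.minAreaRect(c); q=cv2.boxPoints(r)+[280,170]; print("rect px",r[1],q.round(1).tolist())
W=onz(d,q,.0985); print("top quad\n",W.round(4), np.linalg.norm(np.roll(W,-1,0)-W,axis=1).round(4), W.mean(0).round(4))
z=np.array([[314,350],[468,347],[470,478],[314,480]])/[4.5,4]+[230,110]-0.5+0.5/4.5
W=onz(d,z,.0985); print("hand top\n",W.round(4),np.linalg.norm(np.roll(W,-1,0)-W,axis=1).round(4), W.mean(0).round(4))
z=np.array([[40,62],[652,47],[625,515],[72,527]])/[4.5,4]+[230,110]-0.4
W=onz(d,z,.010); print("plate\n",W.round(4),np.linalg.norm(np.roll(W,-1,0)-W,axis=1).round(4), W.mean(0).round(4))
e=W[1]-W[0]; f=W[2]-W[3]; print("yaws",[np.degrees(np.arctan2(v[1],v[0])) for v in (e,f)],[np.degrees(np.arctan2(-v[0],v[1])) for v in (W[0]-W[3],W[1]-W[2])])
# arm bar edges
z=np.array([[0,325],[250,316],[250,458],[0,468]])/[4.5,4]+[230,110]-0.4
for h in (.075,.081,.087): 
  A=onz(d,z,h); print("bar",h,A.round(4).tolist())
d,im=load("w_pin.npz")
z=np.array([[212,318],[332,312],[347,497],[235,513]])/5+[225,155]-0.4
W=onz(d,z,.015); print("head\n",W.round(4),np.linalg.norm(np.roll(W,-1,0)-W,axis=1).round(4), W.mean(0).round(4))
pt=onz(d,np.array([[243,62]])/5+[225,155]-.4,.0055); print("point",pt)
for a,b in ((3,0),(2,1)):
  v=W[b]-W[a]; print("pin yaw",np.degrees(np.arctan2(-v[0],v[1])))
v=pt[0]-W.mean(0);print(np.degrees(np.arctan2(-v[0],v[1])),np.linalg.norm(v))
E
```

```text
rect px (29.0, 33.0) [[300.0, 198.0], [333.0, 198.0], [333.0, 227.0], [300.0, 227.0]]
top quad
 [[0.5914 0.1038 0.0985]
 [0.6157 0.1037 0.0985]
 [0.6167 0.0811 0.0985]
 [0.5919 0.0811 0.0985]] [0.0242 0.0227 0.0249 0.0226] [0.6039 0.0924 0.0985]
hand top
 [[0.591  0.1044 0.0985]
 [0.6161 0.105  0.0985]
 [0.6176 0.0794 0.0985]
 [0.5914 0.079  0.0985]] [0.0251 0.0256 0.0262 0.0254] [0.604  0.092  0.0985]
plate
 [[0.5381 0.1509 0.01  ]
 [0.666  0.1542 0.01  ]
 [0.6695 0.036  0.01  ]
 [0.5414 0.0327 0.01  ]] [0.128  0.1182 0.1282 0.1182] [0.6038 0.0934 0.01  ]
yaws [np.float64(1.4783357993461208), np.float64(1.4480547064704783)] [np.float64(1.5920269405139087), np.float64(1.6801839654379573)]
bar 0.075 [[0.5366, 0.1033, 0.075], [0.581, 0.1051, 0.075], [0.5812, 0.0751, 0.075], [0.5353, 0.0729, 0.075]]
bar 0.081 [[0.5374, 0.1048, 0.081], [0.5809, 0.1066, 0.081], [0.5811, 0.0772, 0.081], [0.5362, 0.0751, 0.081]]
bar 0.087 [[0.5383, 0.1063, 0.087], [0.5808, 0.1081, 0.087], [0.5809, 0.0793, 0.087], [0.5371, 0.0773, 0.087]]
head
 [[ 0.5754 -0.1949  0.015 ]
 [ 0.5942 -0.1888  0.015 ]
 [ 0.6055 -0.2201  0.015 ]
 [ 0.5879 -0.2278  0.015 ]] [0.0197 0.0333 0.0193 0.0352] [ 0.5908 -0.2079  0.015 ]
point [[ 0.56991521 -0.15421995  0.0055    ]]
pin yaw 20.733517789167124
pin yaw 19.93810042599152
21.21884974891774 0.0583716243799059
```

The sizes check out: the post top measures 25 mm, the plate 128×118 mm and the head about 34×19.5 mm. I take the stand as (0.604, 0.0925) with yaw 1.55°, and the pin's yaw as about 20.7°. Now I'll press the arm home.

```bash
cat >> h.py <<'E'
YS=1.55; SO=np.array([0.604,0.0925,0.0])
def S(x,y,z):
    a=np.radians(YS); return SO+np.array([np.cos(a)*x-np.sin(a)*y,np.sin(a)*x+np.cos(a)*y,z])
def F(): return arm.get_state()["ft_force"].round(2)
E
python3 - <<'E'
from h import *
R=[180,0,90+YS]
arm.command_gripper(0.0,40)
print(arm.get_state()["clock"],arm.get_state()["grip_width"])
p=S(-.055,0,0.105+.19); arm.move_ptp(p,R); print(arm.get_state()["clock"],F())
f0=F()
z=0.095
arm.servo_line(S(-.055,0,z+.19),feed=.06); arm.sleep(.05); print(z,F())
while z>0.058:
    z-=0.002 if z>0.066 else 0.001
    arm.servo_line(S(-.055,0,z+.19),feed=.03)
    s=arm.get_state(); f=s["ft_force"][2]-f0[2]
    print(round(z,4),round(s["ee_pos"][2]-.19,4),F())
    if f>14: break
arm.sleep(.3); s=arm.get_state(); print(s["clock"],s["ee_pos"][2]-.19,F())
E
```

```text
4.85 0.0003913372031101807
5.2333 [0.8  0.08 0.4 ]
0.095 [-0.24 -0.3  -0.52]
0.093 0.0931 [-0.41  0.4   0.5 ]
0.091 0.0909 [ 1.08 -0.55  1.43]
0.089 0.0888 [ 0.01 -0.53 -0.28]
0.087 0.0868 [-0.5   0.18 -0.89]
0.085 0.085 [ 0.12 -0.67  1.61]
0.083 0.083 [-0.18  0.66  1.66]
0.081 0.0809 [0.47 0.32 2.06]
0.079 0.0789 [0.56 0.9  0.42]
0.077 0.0768 [ 0.69 -0.28  0.96]
0.075 0.0748 [0.58 0.64 1.05]
0.073 0.0728 [0.31 0.68 2.05]
0.071 0.0708 [0.78 0.71 0.61]
0.069 0.0688 [0.42 0.71 1.6 ]
0.067 0.0668 [0.87 0.62 1.97]
0.065 0.0647 [0.63 0.44 1.06]
0.064 0.0639 [0.1  0.48 2.33]
0.063 0.0629 [ 0.39 -0.55  1.98]
0.062 0.0619 [-0.44  0.33  2.74]
0.061 0.0615 [-2.09 -1.25  8.59]
0.06 0.0614 [-5.25 -1.8  16.76]
10.9 0.06145701839774115 [-4.87 -0.94 16.09]
```

The arm is home: the tips stopped at 61.4 mm with the force rising to 16 N. Now the pin.

```bash
python3 - <<'E'
from h import *
arm.servo_line(S(-.055,0,0.13+.19),feed=.15)
a=np.radians(20.7); d=np.array([-np.sin(a),np.cos(a),0]); g=np.array([.5908,-.2079,0])-.005*d
arm.command_gripper(0.05,60)
R=[180,0,90+20.7]
arm.move_ptp(g+[0,0,.19+.075],R); print(arm.get_state()["clock"])
snap("wrist","w_above.png")
E
```

```text
13.5583
```

View pics/w_above.png

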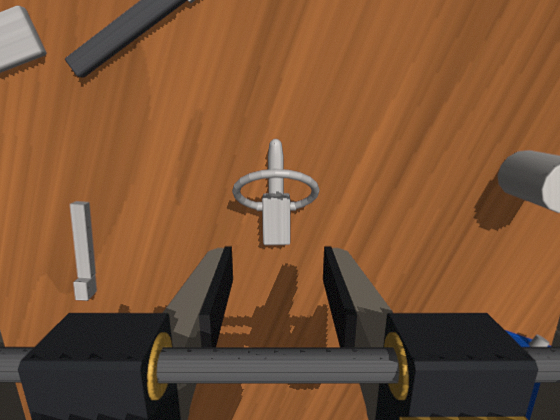

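The pin stands upright in the image, centred at u≈276.5 between the fingers, so the yaw is right. I'll remeasure along the pin from this view, then grip.

```bash
python3 - <<'E'
from h import *
d,im=load("w_above.npz")
W=onz(d,[[264,197.5],[290,197.5],[290,245],[263.5,245]],.015); c=W.mean(0); print(W.round(4),np.linalg.norm(np.roll(W,-1,0)-W,axis=1).round(4),c, d["ee"])
a=np.radians(20.7); dr=np.array([-np.sin(a),np.cos(a),0]); g=np.array([.5908,-.2079,0])-.005*dr
print("along/cross diff",(c-g)[:2]@dr[:2],(c-g)[:2]@[np.cos(a),np.sin(a)])
cross=(c-g)[:2]@[np.cos(a),np.sin(a)]
g=(c-.0045*dr); g[2]=0
arm.servo_line(g+[0,0,.19+.03],feed=.12)
arm.servo_line(g+[0,0,.19+.0025],feed=.05)
print(F())
arm.command_gripper(0.0,60); s=arm.get_state(); print(s["clock"],s["grip_width"],s["ee_pos"],s["eef_rot"],F())
np.save("g.npy",g)
arm.servo_line(g+[0,0,.19+.05],feed=.1); s=arm.get_state(); print(s["clock"],s["grip_width"],F())
P,im,_=snap("wrist","w_grip.png")
E
```

```text
[[ 0.5764 -0.1943  0.015 ]
 [ 0.5934 -0.1878  0.015 ]
 [ 0.6066 -0.2213  0.015 ]
 [ 0.5885 -0.2282  0.015 ]] [0.0182 0.036  0.0194 0.036 ] [ 0.59122523 -0.20789614  0.015     ] [ 0.59291599 -0.21086019  0.26535737]
along/cross diff 0.004853297511431714 0.00039914397990862736
[ 0.27 -0.18 -0.19]
15.4 0.019488014234591684 [ 0.59285627 -0.21214804  0.19267354] [1.79993404e+02 1.18091143e-02 1.10696629e+02] [-0.2  -0.01  0.97]
16.025 0.01924588737026433 [-0.9   0.05 -1.21]
```

View pics/w_grip.png

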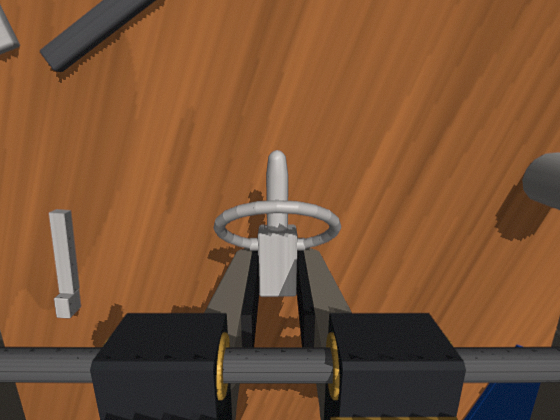

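The pin is gripped at 19.25 mm and looks straight. Next I'll check its position along the grip and its level in the tool frame, then carry it to the post.

```bash
python3 - <<'E'
from h import *
d,im=load("w_grip.npz")
from scipy.spatial.transform import Rotation as Ro
T=Ro.from_euler("xyz",d["rot"],degrees=True)
zt=d["ee"][2]-.18717
g=im[:,277].astype(int); print("col277 rows",[(r,g[r].tolist()) for r in list(range(146,158,2))])
def tool(uv,z): return T.inv().apply(onz(d,uv,z)-d["ee"]).round(4)
print("head top corners",tool([[258.5,234.5],[297.5,234.5],[297.5,295.5],[259,295.5]],zt+.0095))
print("point",tool([[277,150.5]],zt))
c,dd=ray(d,[[277,150.5]])
c=T.inv().apply(c-d["ee"]); dd=T.inv().apply(dd)[0]
for x in (.0605,.0625,.0645): print("x",x,"->z below TCP", c+dd*(x-c[0])/dd[0])
# carry
R=[180,0,90+YS]
g=np.load("g.npy")
arm.servo_line(g+[0,0,.30],feed=.2)
yp=-.0125-.0225-.055   # grip so that point is 15mm before the face
p=S(0,yp,.26967+.03); arm.move_ptp(p,R); 
arm.servo_line(S(0,yp,.26967),feed=.1); arm.sleep(.2)
s=arm.get_state(); print(s["clock"],s["ee_pos"],S(0,yp,.26967),s["eef_rot"],F())
snap("wrist","w_pre.png"); snap("scene","s_pre.png")
E
```

```text
col277 rows [(146, [149, 93, 52]), (148, [151, 93, 50]), (150, [159, 143, 136]), (152, [187, 185, 182]), (154, [197, 193, 189]), (156, [211, 206, 204])]
head top corners [[ 0.0218 -0.0097  0.1777]
 [ 0.0218  0.0096  0.1777]
 [-0.0125  0.0102  0.1777]
 [-0.0125 -0.01    0.1777]]
point [[ 0.062  -0.0006  0.1871]]
x 0.0605 ->z below TCP [ 0.0605     -0.00058697  0.19867926]
x 0.0625 ->z below TCP [ 0.0625     -0.00055524  0.18302908]
x 0.0645 ->z below TCP [ 0.0645    -0.0005235  0.1673789]
18.0417 [0.60670077 0.00252929 0.27026754] [0.60643444 0.00253293 0.26967   ] [ 1.79936458e+02 -2.42247039e-03  9.15444347e+01] [-0.61  0.49 -0.4 ]
```

View pics/w_pre.png

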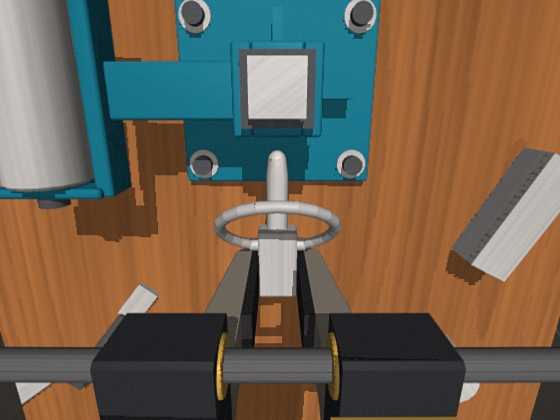

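View pics/s_pre.png

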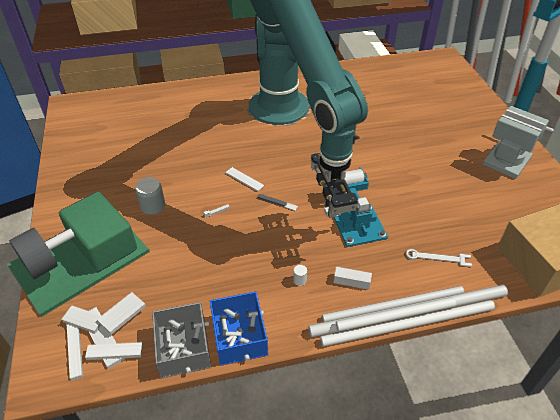

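The wrist view shows the pin axis at u≈277 and the post top spanning about u 248–309. I'll refine the lateral offset in the tool frame.

```bash
python3 - <<'E'
from h import *
from scipy.spatial.transform import Rotation as Ro
d,im=load("w_pre.npz")
T=Ro.from_euler("xyz",d["rot"],degrees=True)
g=cv2.GaussianBlur(im,(3,3),0)[:,:,0].astype(int)
q=[]
for r in (65,75,85,95,105,112):
    row=g[r]; b=np.where(row[200:340]>150)[0]+200; q+=[[b.min()-.5,r],[b.max()+.5,r]]
W=onz(d,q,.0985); t=T.inv().apply(W-d["ee"]); print(np.array(q).tolist()); print(t.round(4)); 
print("post y in tool",[ (t[i,1]+t[i+1,1])/2 for i in range(0,12,2)])
col=g[:,278]; b=np.where(col[30:130]>150)[0]+30; print(b.min(),b.max()); W=onz(d,[[278,b.min()-.5],[278,b.max()+.5]],.0985);print(W)
# plate/head lateral
for r in (245,260,275):
    row=g[r]; print(r,[(u,row[u]) for u in range(252,304,3)])
E
```

```text
[[246.5, 65.0], [307.5, 65.0], [247.5, 75.0], [306.5, 75.0], [247.5, 85.0], [306.5, 85.0], [247.5, 95.0], [306.5, 95.0], [247.5, 105.0], [306.5, 105.0], [247.5, 112.0], [305.5, 112.0]]
[[ 0.0989 -0.0131  0.1718]
 [ 0.0989  0.0121  0.1718]
 [ 0.0951 -0.0128  0.1718]
 [ 0.0951  0.0118  0.1718]
 [ 0.0911 -0.0129  0.1718]
 [ 0.0911  0.0118  0.1718]
 [ 0.0871 -0.013   0.1718]
 [ 0.0872  0.0119  0.1718]
 [ 0.0831 -0.0131  0.1718]
 [ 0.0831  0.0121  0.1718]
 [ 0.0802 -0.0132  0.1718]
 [ 0.0802  0.0117  0.1718]]
post y in tool [np.float64(-0.0005215379290913359), np.float64(-0.0005213655962046154), np.float64(-0.0005211834734947284), np.float64(-0.0005210015439400268), np.float64(-0.0005208197981436402), np.float64(-0.0007350239120291228)]
55 117
[[0.60400499 0.10540867 0.0985    ]
 [0.60469998 0.08045718 0.0985    ]]
245 [(252, np.int64(212)), (255, np.int64(213)), (258, np.int64(166)), (261, np.int64(197)), (264, np.int64(193)), (267, np.int64(193)), (270, np.int64(191)), (273, np.int64(192)), (276, np.int64(192)), (279, np.int64(188)), (282, np.int64(189)), (285, np.int64(196)), (288, np.
[... 212 characters left out ...]
 (264, np.int64(194)), (267, np.int64(193)), (270, np.int64(191)), (273, np.int64(192)), (276, np.int64(192)), (279, np.int64(187)), (282, np.int64(189)), (285, np.int64(197)), (288, np.int64(192)), (291, np.int64(192)), (294, np.int64(186)), (297, np.int64(55)), (300, np.int64(28)), (303, np.int64(25))]
275 [(252, np.int64(28)), (255, np.int64(26)), (258, np.int64(48)), (261, np.int64(196)), (264, np.int64(196)), (267, np.int64(193)), (270, np.int64(192)), (273, np.int64(194)), (276, np.int64(194)), (279, np.int64(187)), (282, np.int64(188)), (285, np.int64(197)), (288, np.int64(191)), (291, np.int64(195)), (294, np.int64(108)), (297, np.int64(25)), (300, np.int64(26)), (303, np.int64(26))]
```

Pin and post are aligned laterally to within about 0.1 mm. Inserting now with force monitoring.

```bash
cat > ins.py <<'E'
from h import *
s=arm.get_state(); print("now",s["ee_pos"],F())
y0=-.0125-.0225
x=0.0; z=.26967-0.0003
y=y0-.046
arm.servo_line(S(x,y,z),feed=.06); f0=F(); s=arm.get_state(); print(s["ee_pos"],S(x,y,z),f0)
stop=None
while y<y0+.006:
    y+=.002 if y<y0-.005 else .001
    arm.servo_line(S(x,y,z),feed=.04); s=arm.get_state(); f=s["ft_force"]
    print(round((y-y0)*1e3,1),"act",((s["ee_pos"]-S(x,y0,z))*1e3).round(2),f.round(1))
    if -f[1]>27 or abs(f[0])>12 or abs(f[2])>22: stop="force"; break
print(stop,s["clock"])
E
python3 ins.py
```

```text
now [0.60660619 0.00255963 0.27022184] [ 0.51  0.26 -2.25]
[0.6061335  0.01252462 0.26951526] [0.60619099 0.01152964 0.26937   ] [ 0.19 -0.36 -1.11]
-44.0 act [ 1.180e+00 -4.391e+01 -1.000e-02] [ 0.3  0.2 -1. ]
-42.0 act [  1.2  -41.91   0.05] [-0.5 -0.7 -1.1]
-40.0 act [  1.18 -39.96   0.2 ] [-0.4 -0.4  0.1]
-38.0 act [  1.18 -37.95   0.25] [ 0.2 -1.7  1.6]
-36.0 act [  1.15 -36.18   0.26] [-0.6 -2.8  3.3]
-34.0 act [  1.12 -34.21   0.31] [ 0.4 -4.1  4.5]
-32.0 act [  1.09 -31.84   0.43] [ 0.  -3.8  5.5]
-30.0 act [  1.08 -29.7    0.54] [ 0.8 -3.8  5.8]
-28.0 act [  1.06 -27.9    0.51] [ 0.3 -3.7  5.5]
-26.0 act [  1.02 -26.15   0.47] [-0.  -4.4  5.6]
-24.0 act [  1.01 -24.24   0.47] [ 0.4 -5.3  5.5]
-22.0 act [  0.94 -22.3    0.47] [ 0.6 -4.1  5.1]
-20.0 act [  0.88 -20.35   0.47] [ 0.4 -4.3  4.8]
-18.0 act [  0.84 -18.33   0.51] [ 0.3 -4.9  6.9]
-16.0 act [  0.8  -16.32   0.53] [ 1.2 -4.8  5.8]
-14.0 act [  0.75 -14.31   0.53] [ 0.5 -5.   6.7]
-12.0 act [  0.69 -12.32   0.55] [ 0.  -5.   5.9]
-10.0 act [  0.66 -10.33   0.59] [ 0.3 -4.5  5.7]
-8.0 act [ 0.59 -8.25  0.6 ] [ 0.1 -4.5  5.6]
-6.0 act [ 0.57 -6.24  0.62] [-0.1 -4.9  6.3]
-4.0 act [ 0.51 -4.3   0.64] [ 0.7 -4.3  6.5]
-3.0 act [ 0.54 -4.04  0.64] [ 0.1 -6.2  8. ]
-2.0 act [ 0.59 -3.73  0.6 ] [-0.3 -7.5  8. ]
-1.0 act [ 0.45 -1.6   0.75] [-0.4 -5.2  7.7]
0.0 act [ 0.47 -0.7   0.75] [ 0.8 -5.8  7.6]
1.0 act [0.44 0.26 0.73] [-0.3 -4.2  7. ]
2.0 act [0.44 1.06 0.71] [ 0.4 -5.1  7.2]
3.0 act [0.47 1.34 0.74] [-0.2 -8.4  7.4]
4.0 act [0.46 1.64 0.73] [-1.2 -8.9  9. ]
5.0 act [0.52 1.85 0.74] [ -0.1 -10.8  10.1]
6.0 act [0.54 2.11 0.74] [ -1.1 -12.1  10.7]
None 26.1917
```

```bash
python3 - <<'E'
from h import *
snap("wrist","w_in.png"); snap("scene","s_in.png")
d,im=load("s_in.npz"); cv2.imwrite("pics/s_inz.png",cv2.resize(im[140:260,280:420,::-1],None,fx=5,fy=5,interpolation=cv2.INTER_CUBIC))
E
```

```text
(no output)
```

View pics/w_in.png

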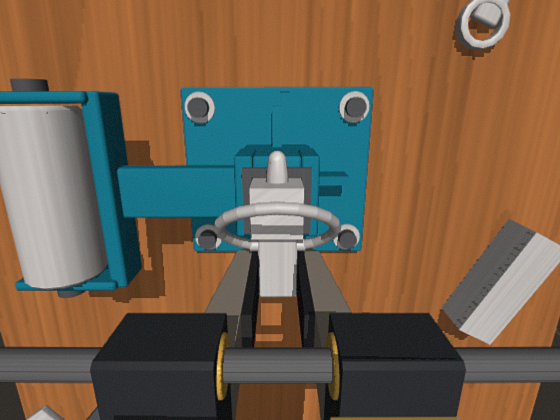

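View pics/s_inz.png

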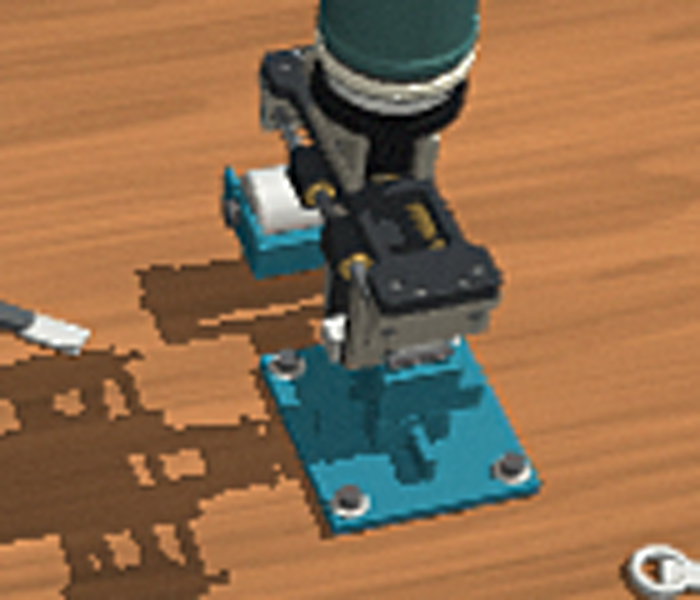

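The wrist view shows the point emerging beyond the post at (277,151), with the post's top edge at row ≈178 and no slip in the grip. I'll measure how far it protrudes.

```bash
python3 - <<'E'
from h import *
from scipy.spatial.transform import Rotation as Ro
d,im=load("w_in.npz")
T=Ro.from_euler("xyz",d["rot"],degrees=True)
g=im[:,:,0].astype(int)
for u in (255,260,296,300): print(u,[(r,g[r,u]) for r in range(170,190,2)],[(r,g[r,u]) for r in range(228,252,2)])
print([(r,g[r,277]) for r in range(144,158,2)])
E1=T.inv().apply(onz(d,[[256,179],[299,179]],.0985)-d["ee"]); print("far edge",E1)
print("point",T.inv().apply(onz(d,[[277,150]],d["ee"][2]-.18717)-d["ee"]))
s=arm.get_state(); print(s["ee_pos"],s["clock"],F())
cv2.imwrite("pics/z3.png",cv2.resize(im[140:300,200:350,::-1],None,fx=4,fy=3.7,interpolation=cv2.INTER_CUBIC))
E
```

```text
255 [(170, np.int64(85)), (172, np.int64(84)), (174, np.int64(84)), (176, np.int64(83)), (178, np.int64(127)), (180, np.int64(141)), (182, np.int64(141)), (184, np.int64(140)), (186, np.int64(138)), (188, np.int64(170))] [(228, np.int64(120)), (230, np.int64(118)), (232, np.int64(114)), (234, np.int64(176)), (236, np.int64(198)), (238, np.int64(198)), (240, np.int64(91)), (242, np.int64(183)), (244, np.int64(230)), (246, np.int64(204)), (248, np.int64(173)), (250, np.int64(110))]
260 [(170, np.int64(85)), (172, np.int64(83)), (174, np.int64(85)), (176, np.int64(82)), (178, np.int64(126)), (180, np.int64(140)), (182, np.int64(141)), (184, np.int64(140)), (186, np.int64(142)), (188, np.int64(174))] [(228, np.int64(119)), (230, np.int64(115)), (232, np.int64(111)), (234, np.int64(175)), (236, np.int64(200)), (238, np.int64(201)), (240, np.int64(109)), (242, np.int64(174)), (244, np.int64(196)), (246, np.int64(192)), (248, np.int64(194)), (250, np.int64(192))]
296 [(170, np.int64(82)), (172, np.int64(81)), (174, np.int64(79)), (176, np.int64(79)), (178, np.int64(122)), (180, np.int64(143
[... 490 characters left out ...]
182, np.int64(143)), (184, np.int64(140)), (186, np.int64(138)), (188, np.int64(171))] [(228, np.int64(113)), (230, np.int64(117)), (232, np.int64(115)), (234, np.int64(119)), (236, np.int64(203)), (238, np.int64(204)), (240, np.int64(97)), (242, np.int64(108)), (244, np.int64(235)), (246, np.int64(199)), (248, np.int64(172)), (250, np.int64(95))]
[(144, np.int64(30)), (146, np.int64(19)), (148, np.int64(20)), (150, np.int64(57)), (152, np.int64(206)), (154, np.int64(216)), (156, np.int64(224))]
far edge [[ 0.05111426 -0.00999545  0.17127201]
 [ 0.05112613  0.00944547  0.17127511]]
point [[ 0.06218578 -0.00053718  0.1867585 ]]
[0.60549285 0.05960702 0.27012466] 26.2917 [ -1.29 -12.58   9.91]
```

View pics/z3.png

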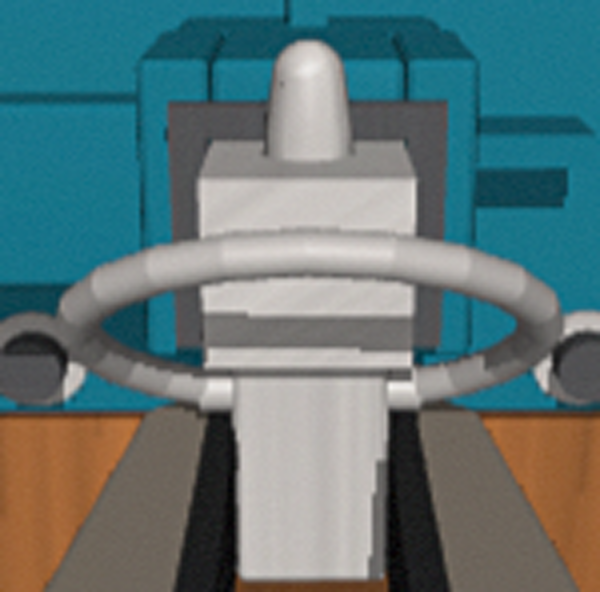

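```bash
python3 - <<'E'
from h import *
from scipy.spatial.transform import Rotation as Ro
d,im=load("w_in.npz")
T=Ro.from_euler("xyz",d["rot"],degrees=True)
print("post top edges",T.inv().apply(onz(d,[[277,187.3],[277,239.7]],.0985)-d["ee"]))
print("head front top",T.inv().apply(onz(d,[[277,240.5]],d["ee"][2]-.18717+.0095)-d["ee"]))
E
```

```text
post top edges [[ 0.04726321 -0.0005006   0.1712993 ]
 [ 0.02151288 -0.00050084  0.17147139]]
head front top [[ 0.0185994  -0.00051515  0.17754958]]
```

```bash
python3 - <<'E'
from h import *
s=arm.get_state(); p=s["ee_pos"];f=s["ft_force"]
print(s["joint_torque"].round(2),s["torque"].round(2),f.round(2),p.round(4), "tau1 pred",p[0]*f[1]-p[1]*f[0]+s["torque"][2])
y0=-.0125-.0225; z=.26937
for y in (y0+.008,y0+.010):
    arm.servo_line(S(0,y,z),feed=.04); arm.sleep(.15); s=arm.get_state(); f=s["ft_force"];p=s["ee_pos"]
    print(round((y-y0)*1e3,1),((p-S(0,y0,z))*1e3).round(2),f.round(1),s["joint_torque"][0].round(2),p[0]*f[1]-p[1]*f[0]+s["torque"][2],s["grip_width"])
snap("wrist","w_in2.png"); print(s["clock"])
d,im=load("w_in2.npz")
g=im[:,:,0].astype(int); print([(r,g[r,290]) for r in range(180,196)],[(r,g[r,290]) for r in range(228,250)],[(r,g[r,277]) for r in range(146,156)])
E
```

```text
[ -7.53 -45.78 -14.22 -16.54  -2.53  -2.01   0.  ] [-2.8   0.06 -0.01] [ -1.29 -12.58   9.91] [0.6055 0.0596 0.2701] tau1 pred -7.549487149267612
8.0 [0.6  2.61 0.72] [ -0.8 -15.8  11.2] -9.52 -9.491480501249487 0.019432276608115816
10.0 [0.7  3.1  0.75] [ -0.7 -19.3  12.2] -11.52 -11.60700746050396 0.019603360996148227
27.0917
[(180, np.int64(143)), (181, np.int64(141)), (182, np.int64(143)), (183, np.int64(141)), (184, np.int64(144)), (185, np.int64(141)), (186, np.int64(140)), (187, np.int64(139)), (188, np.int64(152)), (189, np.int64(190)), (190, np.int64(202)), (191, np.int64(205)), (192, np.int64(204)), (193, np.int64(202)), (194, np.int64(200)), (195, np.int64(200))] [(228, np.int64(112)), (229, np.int64(115)), (230, np.int64(116)), (231, np.int64(114)), (232, np.int64(110)), (233, np.int64(108)), (234, np.int64(114)), (235, np.int64(173)), (236, np.int64(198)), (237, np.int64(200)), (238, np.int64(203)), (239, np.int64(163)), (240, np.int64(122)), (241, np.int64(110)), (242, np.int64(115)), (243, np.int64(175)), (244, np.int64(197)), (245, np.int64(196)), (246, np.int64(193)), (247, np.int64(195)), (248, np.int64(194)), (249, np.int64(194))] [(146, np.int64(25)), (147, np.int64(20)), (148, np.int64(8)), (149, np.int64(1)), (150, np.int64(50)), (151, np.int64(159)), (152, np.int64(202)), (153, np.int64(212)), (154, np.int64(215)), (155, np.int64(218))]
```

```bash
python3 - <<'E'
from h import *
y0=-.0125-.0225; z=.26937
for y in (y0+.012,y0+.0135):
    arm.servo_line(S(0,y,z),feed=.04); arm.sleep(.15); s=arm.get_state(); f=s["ft_force"];p=s["ee_pos"]
    print(round((y-y0)*1e3,1),((p-S(0,y0,z))*1e3).round(2),s["eef_rot"].round(2),f.round(1))
snap("wrist","w_in3.png")
arm.servo_line(S(0,y0+.004,z+.0005),feed=.06); arm.sleep(.1); s=arm.get_state(); print(((s["ee_pos"]-S(0,y0,z))*1e3).round(2),F(),s["clock"])
d,im=load("w_in3.npz")
g=im[:,:,0].astype(int); print([(r,g[r,290]) for r in range(184,194)],[(r,g[r,290]) for r in range(232,248)],[(r,g[r,277]) for r in range(146,156)])
E
```

```text
12.0 [0.77 3.62 0.78] [-179.93    0.8    91.18] [ -1.5 -23.1  13.1]
13.5 [0.79 4.05 0.76] [-179.9     0.91   91.14] [ -1.1 -25.7  14.9]
[0.47 1.64 0.87] [ 0.69 -9.69  8.04] 28.4
[(184, np.int64(136)), (185, np.int64(137)), (186, np.int64(143)), (187, np.int64(140)), (188, np.int64(143)), (189, np.int64(185)), (190, np.int64(204)), (191, np.int64(204)), (192, np.int64(203)), (193, np.int64(203))] [(232, np.int64(112)), (233, np.int64(110)), (234, np.int64(112)), (235, np.int64(174)), (236, np.int64(197)), (237, np.int64(198)), (238, np.int64(201)), (239, np.int64(190)), (240, np.int64(140)), (241, np.int64(108)), (242, np.int64(110)), (243, np.int64(176)), (244, np.int64(199)), (245, np.int64(196)), (246, np.int64(194)), (247, np.int64(194))] [(146, np.int64(27)), (147, np.int64(13)), (148, np.int64(20)), (149, np.int64(6)), (150, np.int64(40)), (151, np.int64(152)), (152, np.int64(202)), (153, np.int64(210)), (154, np.int64(215)), (155, np.int64(217))]
```

Loading and unloading trace the same elastic line, with 25 N applied and no slip, so the head is seated. Now I'll release and look.

```bash
python3 - <<'E'
from h import *
y0=-.0125-.0225; z=.26937
arm.servo_line(S(0,y0+.0012,z+.0012),feed=.06); arm.sleep(.1); print(F())
arm.command_gripper(.04,40); arm.sleep(.1); print(F())
arm.servo_line(S(0,y0-.01,z+.08),feed=.2)
snap("wrist","w_rel.png"); snap("scene","s_rel.png"); print(arm.get_state()["clock"])
d,im=load("s_rel.npz"); cv2.imwrite("pics/s_relz.png",cv2.resize(im[140:260,280:420,::-1],None,fx=5,fy=5,interpolation=cv2.INTER_CUBIC))
E
```

```text
[ 2.73 -5.4   1.26]
[ 1.4  -0.48 -0.53]
29.9917
```

View pics/w_rel.png

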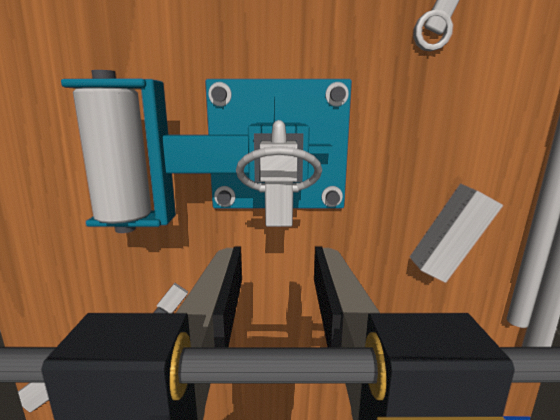

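View pics/s_relz.png

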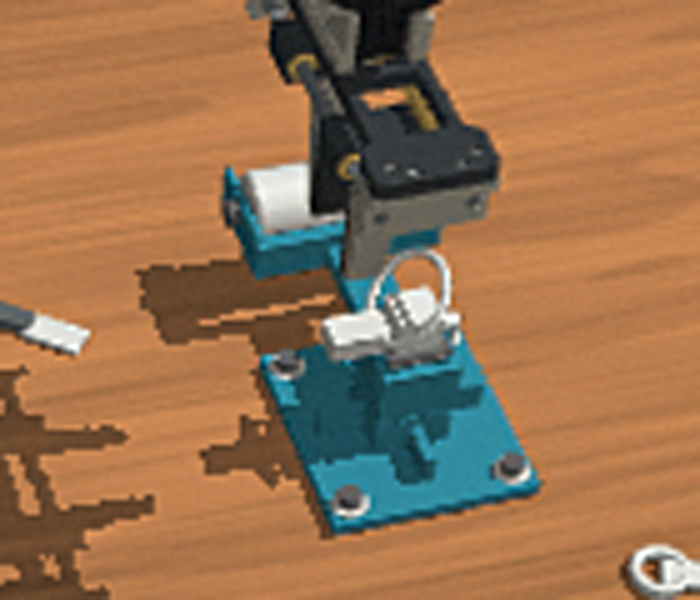

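The pin is through with its head at the post and the ring standing open. I'll check point and head against the post in this view, then flip the ring with the straddling fingers.

```bash
python3 - <<'E'
from h import *
d,im=load("w_rel.npz"); g=im[:,:,0].astype(int)
print([(r,g[r,279]) for r in range(114,128)],[(r,g[r,279]) for r in range(220,232)])
print("post top row far/near",[(r,g[r,266]) for r in range(134,152)],[(r,g[r,290]) for r in range(174,190)])
print("point",onz(d,[[278.5,120]],.0825),"rear",onz(d,[[278.5,225.7]],.092),"postfar",onz(d,[[278,142.5]],.0985))
cv2.imwrite("pics/z4.png",cv2.resize(im[110:240,225:335,::-1],None,fx=4.5,fy=4.5,interpolation=cv2.INTER_CUBIC))
E
```

```text
[(114, np.int64(22)), (115, np.int64(29)), (116, np.int64(34)), (117, np.int64(22)), (118, np.int64(23)), (119, np.int64(39)), (120, np.int64(126)), (121, np.int64(190)), (122, np.int64(210)), (123, np.int64(218)), (124, np.int64(228)), (125, np.int64(230)), (126, np.int64(222)), (127, np.int64(216))] [(220, np.int64(187)), (221, np.int64(186)), (222, np.int64(183)), (223, np.int64(185)), (224, np.int64(192)), (225, np.int64(166)), (226, np.int64(116)), (227, np.int64(96)), (228, np.int64(94)), (229, np.int64(97)), (230, np.int64(97)), (231, np.int64(95))]
post top row far/near [(134, np.int64(86)), (135, np.int64(82)), (136, np.int64(83)), (137, np.int64(82)), (138, np.int64(81)), (139, np.int64(78)), (140, np.int64(80)), (141, np.int64(120)), (142, np.int64(135)), (143, np.int64(134)), (144, np.int64(173)), (145, np.int64(196)), (146, np.int64(198)), (147, np.int64(179)), (148, np.int64(181)), (149, np.int64(193)), (150, np.int64(207)), (151, np.int64(202))] [(174, np.int64(109)), (175, np.int64(109)), (176, np.int64(109)), (177, np.int64(157)), (178, np.int64(194)), (179, np.int64(198)), (180, np.int64(183)), (181, np.int64(131)), (182, np.int64(101)), (183, np.int64(101)), (184, np.int64(105)), (185, np.int64(163)), (186, np.int64(185)), (187, np.int64(182)), (188, np.int64(183)), (189, np.int64(181))]
point [[0.60313823 0.12022736 0.0825    ]] rear [[0.60523978 0.04495326 0.092     ]] postfar [[0.60317089 0.10632185 0.0985    ]]
```

View pics/z4.png

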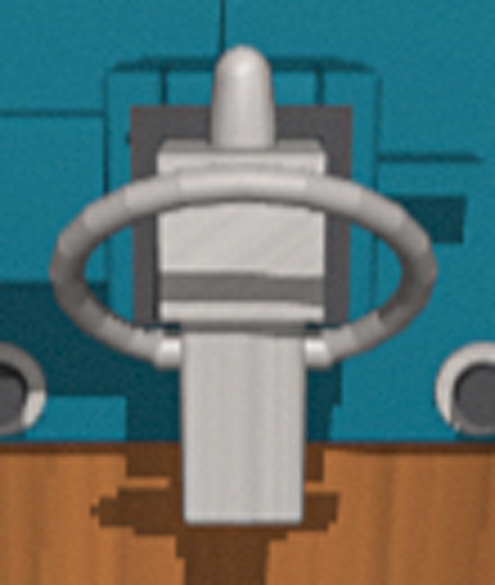

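The point protrudes about 14.6 mm and the seat is within 0.5 mm, so step 2 looks good. Now I'll flip the ring with the fingers 20 mm apart, straddling the pin, along the hinge arc.

```bash
sed -i 's/SO=np.array(\[0.604,0.0925/SO=np.array([0.604,0.0929/' h.py; python3 - <<'E'
from h import *
R=[180,0,90+YS]
arm.command_gripper(.020,40); print(arm.get_state()["grip_width"])
def pt(a,d=.0465,off=.004):
    a=np.radians(a); return -.0195+d*np.cos(a)+off, .0885+d*np.sin(a)+.0025
y,z=pt(50)
arm.move_ptp(S(0,y-.01,.150+.19),R); arm.servo_line(S(0,y,.132+.19),feed=.1); f0=F(); print(arm.get_state()["clock"],f0)
for a in (50,43,36,29,22,15,8,2,-2):
    y,z=pt(a); arm.servo_line(S(0,y,z+.19),feed=.08); s=arm.get_state()
    print(a,round(y,4),round(z,4),(s["ee_pos"]-S(0,y,z+.19)).round(4),(s["ft_force"]-f0).round(1))
snap("wrist","w_ring.png"); print(s["clock"])
E
```

```text
0.019962444117003843
31.15 [ 0.45 -0.61  0.5 ]
50 0.0144 0.1266 [ 0.0001 -0.0003 -0.0001] [-1.2  0.4  0.2]
43 0.0185 0.1227 [-0.0002  0.0003 -0.0002] [ 0.3  0.1 -0.5]
36 0.0221 0.1183 [-0.0001  0.0003 -0.0003] [-0.2  0.7 -0.6]
29 0.0252 0.1135 [-0.0001  0.0003 -0.0004] [-0.1  1.5 -0.3]
22 0.0276 0.1084 [-0.0001  0.0001 -0.0004] [-1.2  1.8 -0.7]
15 0.0294 0.103 [-0.0001  0.0001 -0.0004] [-0.7  0.5 -0.1]
8 0.0305 0.0975 [-0.0001  0.     -0.0004] [-0.2  0.8 -0.5]
2 0.031 0.0926 [-0.0001 -0.     -0.0003] [-1.3  0.4  1.5]
-2 0.031 0.0894 [ 0.      0.     -0.0001] [-0.9  0.4  0.3]
33.4
```

View pics/w_ring.png

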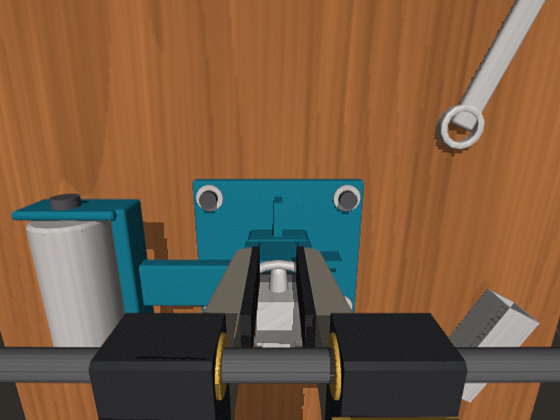

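The ring's far wire shows between the fingertips at (277,266), just over the pin's point, so it's following. I'll press further until it snaps.

```bash
python3 - <<'E'
from h import *
z=.0894; f0=np.array([.45,-.61,.5]); mx=0
while z>.0795:
    z-=.001; arm.servo_line(S(0,.031,z+.19),feed=.03); s=arm.get_state(); f=s["ft_force"]-f0
    print(round(z,4),round(s["ee_pos"][2]-.19,4),f.round(1))
    if f[2]>22: print("stop"); break
    if mx>5 and f[2]<mx-4 and z<.083: print("drop"); break
    mx=max(mx,f[2])
snap("wrist","w_ring2.png"); print(s["clock"])
E
```

```text
0.0884 0.0885 [0.4 0.6 0.7]
0.0874 0.0872 [ 0.2  0.9 -0.2]
0.0864 0.0863 [-0.9  1.   0.6]
0.0854 0.0852 [-0.6  0.4 -1.1]
0.0844 0.0842 [-1.2  0.7 -0.4]
0.0834 0.0834 [-0.2  1.1 -0.3]
0.0824 0.0824 [ 1.   0.7 -0.1]
0.0814 0.0814 [0.6 0.1 0.4]
0.0804 0.0805 [-1.  -0.2  0.7]
0.0794 0.0795 [0.2 0.4 1. ]
35.95
```

View pics/w_ring2.png

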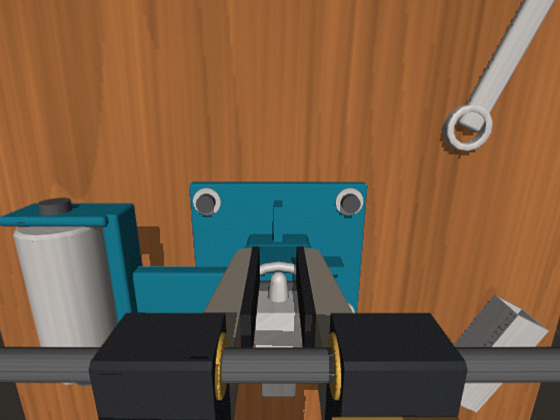

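```bash
python3 - <<'E'
from h import *
a=load("w_ring.npz")[1][235:345,215:340,::-1]; b=load("w_ring2.npz")[1][235:345,215:340,::-1]
cv2.imwrite("pics/z5.png",cv2.resize(np.hstack([a,b]),None,fx=3.1,fy=3.1*1.5,interpolation=cv2.INTER_CUBIC))
E
```

```text
(no output)
```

View pics/z5.png

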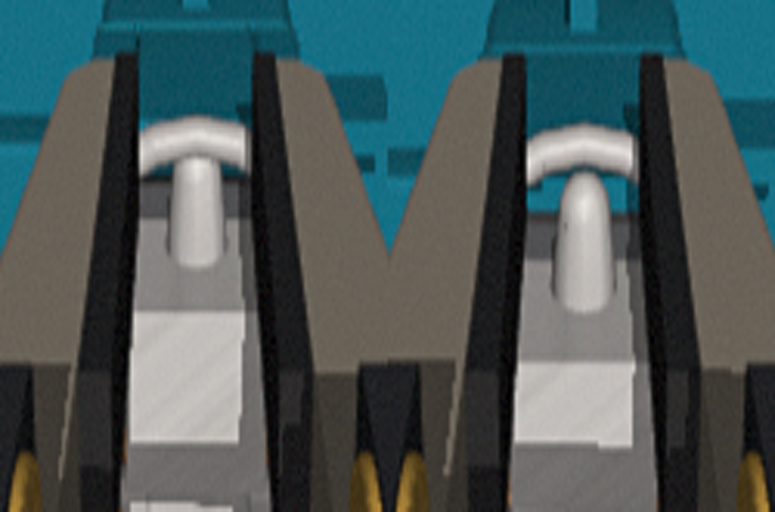

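In the second view the rounded point overlaps the wire, so the wire seems to have passed under it. I'll press 1.5 mm more, then lift and see whether it stays.

```bash
python3 - <<'E'
from h import *
for z in (.0785,.0775):
    arm.servo_line(S(0,.031,z+.19),feed=.03); arm.sleep(.1); s=arm.get_state(); print(z,(s["ee_pos"][2]-.19).round(4),F())
    if s["ft_force"][2]>15: break
arm.servo_line(S(0,.031,.10+.19),feed=.1); arm.sleep(.1); print(F())
arm.servo_line(S(0,.020,.16+.19),feed=.2)
snap("wrist","w_ring3.png"); snap("scene","s_ring3.png"); print(arm.get_state()["clock"])
im=load("w_ring3.npz")[1]; cv2.imwrite("pics/z6.png",cv2.resize(im[180:330,190:370,::-1],None,fx=4.2,fy=4,interpolation=cv2.INTER_CUBIC))
im=load("s_ring3.npz")[1]; cv2.imwrite("pics/z7.png",cv2.resize(im[150:250,310:410,::-1],None,fx=6,fy=6,interpolation=cv2.INTER_CUBIC))
E
```

```text
0.0785 0.0786 [-0.15 -0.44  2.6 ]
0.0775 0.0774 [ 0.14 -1.13  2.58]
[ 0.3  -0.05  0.35]
37.7333
```

View pics/w_ring3.png

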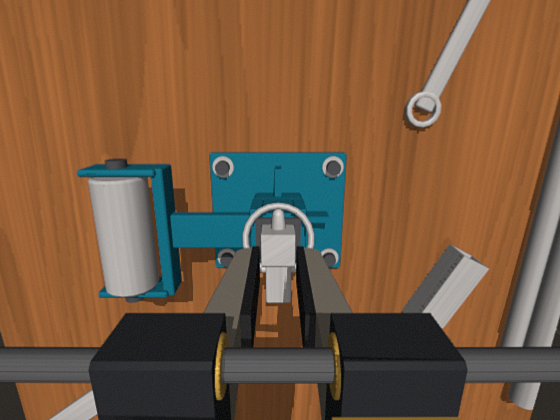

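View pics/z7.png

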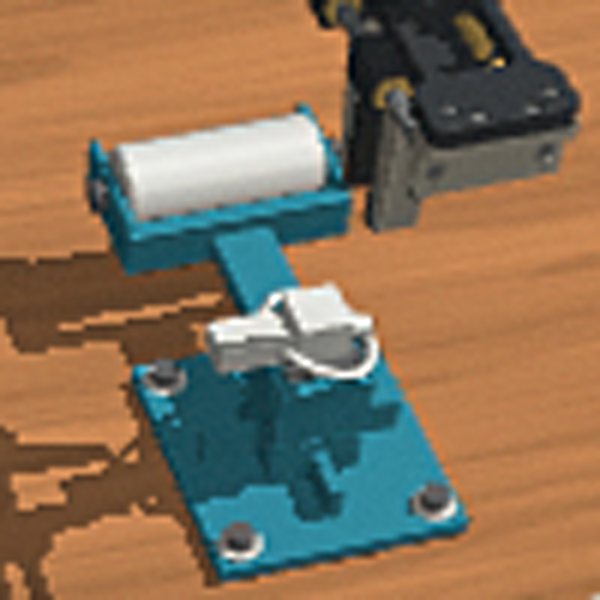

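Ring stays down after lifting. A final check of the zoomed wrist view for pin seating.

View pics/z6.png

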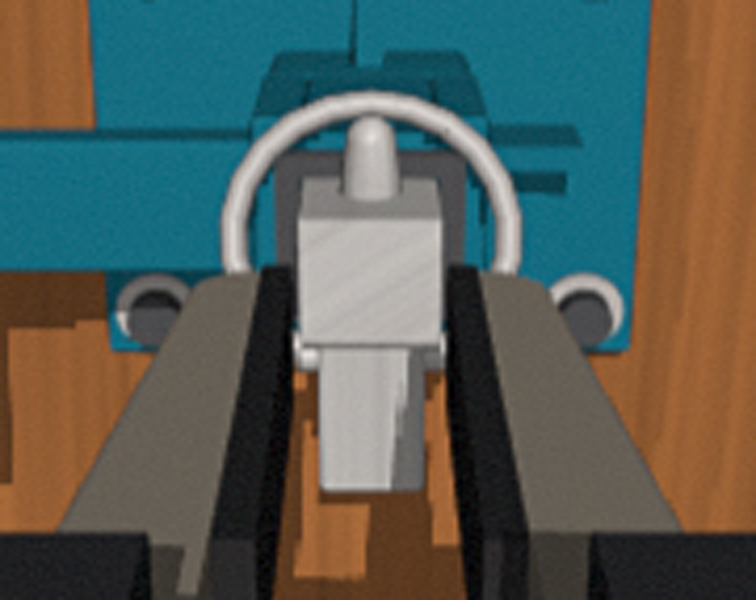

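```bash
python3 - <<'E'
from h import *
d,im=load("w_ring3.npz"); g=im[:,:,0].astype(int)
print([(r,g[r,278]) for r in range(200,218)],[(r,g[r,270]) for r in range(216,236)],[(r,g[r,278]) for r in range(262,306)])
E
```

```text
[(200, np.int64(7)), (201, np.int64(21)), (202, np.int64(78)), (203, np.int64(159)), (204, np.int64(201)), (205, np.int64(214)), (206, np.int64(193)), (207, np.int64(157)), (208, np.int64(113)), (209, np.int64(150)), (210, np.int64(193)), (211, np.int64(202)), (212, np.int64(215)), (213, np.int64(221)), (214, np.int64(226)), (215, np.int64(217)), (216, np.int64(203)), (217, np.int64(197))] [(216, np.int64(11)), (217, np.int64(37)), (218, np.int64(60)), (219, np.int64(72)), (220, np.int64(74)), (221, np.int64(74)), (222, np.int64(72)), (223, np.int64(73)), (224, np.int64(101)), (225, np.int64(123)), (226, np.int64(120)), (227, np.int64(107)), (228, np.int64(117)), (229, np.int64(129)), (230, np.int64(129)), (231, np.int64(129)), (232, np.int64(130)), (233, np.int64(125)), (234, np.int64(144)), (235, np.int64(176))] [(262, np.int64(187)), (263, np.int64(185)), (264, np.int64(186)), (265, np.int64(165)), (266, np.int64(124)), (267, np.int64(157)), (268, np.int64(182)), (269, np.int64(180)), (270, np.int64(180)), (271, np.int64(181)), (272, np.int64(182)), (273, np.int64(180)), (274, np.int64(181)), (275, np.int64(180)), (276, np.int64(181)), (277, np.int64(179)), (278, np.int64(179)), (279, np.int64(178)), (280, np.int64(179)), (281, np.int64(178)), (282, np.int64(180)), (283, np.int64(180)), (284, np.int64(182)), (285, np.int64(179)), (286, np.int64(179)), (287, np.int64(181)), (288, np.int64(181)), (289, np.int64(182)), (290, np.int64(182)), (291, np.int64(179)), (292, np.int64(181)), (293, np.int64(177)), (294, np.int64(181)), (295, np.int64(182)), (296, np.int64(183)), (297, np.int64(180)), (298, np.int64(181)), (299, np.int64(182)), (300, np.int64(183)), (301, np.int64(186)), (302, np.int64(135)), (303, np.int64(92)), (304, np.int64(92)), (305, np.int64(90))]
```

```bash
python3 - <<'E'
from h import *
d,im=load("w_ring3.npz")
pt=onz(d,[[278,208.3]],.0825)[0]; fe=onz(d,[[278,234.2]],.0985)[0]; re=onz(d,[[278,302]],.092)[0]
print("protr",pt[1]-fe[1],"point",pt,"rear",re,"seat est", (pt[1]-.04)-(SO[1]-.0125))
c,dd=ray(d,[[278,204.7]])
for yseat in (pt[1]-.04,SO[1]-.0125):
  h=np.array([yseat-.007,.0885]); 
  for a in np.arange(20,-25,-.05):
    p=h+.0485*np.array([np.cos(np.radians(a)),np.sin(np.radians(a))])
    t=(p[1]-c[2])/dd[0,2]; y=c[1]+t*dd[0,1]
    if abs(y-p[0])<.00004: print("ring",.87-np.radians(a),p)
s=arm.get_state(); print(s["clock"],F())
E
```

```text
protr 0.014821758585359862 point [0.60321784 0.12056679 0.0825    ] rear [0.60528785 0.04523468 0.092     ] seat est 0.000166785352314347
37.7333 [-0.59 -0.51 -0.12]
```

Protrusion is 14.8 mm and the seat error about 0.2 mm, but the ring angle came out undetermined from that single ray. I'll take one more view from behind to triangulate the far wire.

```bash
python3 - <<'E'
from h import *
R=[180,0,90+YS]
arm.servo_line(S(0,-.09,.18+.19),feed=.25); arm.sleep(.2)
snap("wrist","w_ring4.png"); print(arm.get_state()["clock"])
im=load("w_ring4.npz")[1]; cv2.imwrite("pics/z8.png",cv2.resize(im[0:220,180:380,::-1],None,fx=3.5,fy=2.7,interpolation=cv2.INTER_CUBIC))
g=im[:,:,0].astype(int); print([(r,g[r,278]) for r in range(70,150)])
E
```

```text
38.5833
[(70, np.int64(203)), (71, np.int64(200)), (72, np.int64(201)), (73, np.int64(198)), (74, np.int64(196)), (75, np.int64(191)), (76, np.int64(193)), (77, np.int64(190)), (78, np.int64(192)), (79, np.int64(196)), (80, np.int64(200)), (81, np.int64(202)), (82, np.int64(202)), (83, np.int64(201)), (84, np.int64(201)), (85, np.int64(198)), (86, np.int64(201)), (87, np.int64(201)), (88, np.int64(200)), (89, np.int64(199)), (90, np.int64(200)), (91, np.int64(202)), (92, np.int64(197)), (93, np.int64(197)), (94, np.int64(201)), (95, np.int64(197)), (96, np.int64(201)), (97, np.int64(202)), (98, np.int64(200)), (99, np.int64(199)), (100, np.int64(200)), (101, np.int64(199)), (102, np.int64(197)), (103, np.int64(193)), (104, np.int64(193)), (105, np.int64(191)), (106, np.int64(194)), (107, np.int64(194)), (108, np.int64(194)), (109, np.int64(190)), (110, np.int64(190)), (111, np.int64(194)), (112, np.int64(194)), (113, np.int64(196)), (114, np.int64(191)), (115, np.int64(193)), (116, np.int64(177)), (117, np.int64(132)), (118, np.int64(106)), (119, np.int64(112)), (120, np.int64(108)), (121, np.int64(110)), (122, np.int64(164)), (123, np.int64(192)), (124, np.int64(192)), (125, np.int64(189)), (126, np.int64(188)), (127, np.int64(189)), (128, np.int64(191)), (129, np.int64(188)), (130, np.int64(190)), (131, np.int64(190)), (132, np.int64(190)), (133, np.int64(187)), (134, np.int64(187)), (135, np.int64(187)), (136, np.int64(187)), (137, np.int64(185)), (138, np.int64(188)), (139, np.int64(187)), (140, np.int64(189)), (141, np.int64(189)), (142, np.int64(187)), (143, np.int64(185)), (144, np.int64(189)), (145, np.int64(188)), (146, np.int64(187)), (147, np.int64(187)), (148, np.int64(188)), (149, np.int64(188))]
```

View pics/z8.png

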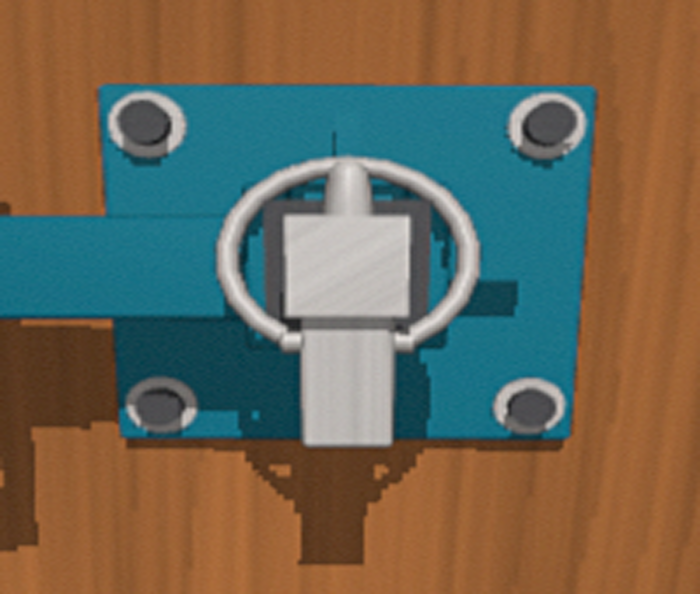

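```bash
python3 - <<'E'
from h import *
L=[]
for fn in("w_ring3.npz","w_ring4.npz"):
    d,im=load(fn); g=cv2.GaussianBlur(im,(3,1),0)[:,:,0].astype(int)
    r0=190 if "3" in fn else 45
    col=g[r0:r0+30,278]; k=np.where(col>110)[0][0]; r=r0+k-1+(110-col[k-1])/(col[k]-col[k-1]); print(fn,r)
    c,dd=ray(d,[[278,r]]); v=dd[0,1:]/np.linalg.norm(dd[0,1:]); n=np.array([-v[1],v[0]]); 
    if n[0]>0: n=-n   # towards -y
    L.append((c[1:]+.0025*n,v))
A=np.c_[L[0][1],-L[1][1]]; t=np.linalg.solve(A,L[1][0]-L[0][0]); p=L[0][0]+t[0]*L[0][1]; print("wire centre y,z",p)
h=np.array([.0804-.007,.0885]); q=p-h; print("dist",np.linalg.norm(q),"ring",.8727-np.arctan2(q[1],q[0]))
E
```

```text
w_ring3.npz 202.43529411764706
w_ring4.npz 57.397260273972606
wire centre y,z [0.11989841 0.07305896]
dist 0.048995187289093835 ring 1.1933191949311137
```

```bash
python3 - <<'E'
from h import *
s=arm.get_state(); print(s["clock"],s["ee_pos"],F()); arm.sign_off()
E
```

```text
38.5833 [0.6062568  0.00471487 0.36972824] [0.09 0.96 0.78]
the job is handed in; nothing more can be done
```

I pressed the roller arm home, pushed the linch pin through the post until its head sat against it, and flipped the ring over so it snapped under the point. I handed the job in at 38.6 s with the gripper clear of everything. The sign-off reports no verdict, so the results below are my own checks.

- **Roller arm:** it stopped hard at a tip height of 61.4 mm against the nominal 61 mm, with about 16 N of push. I did not measure it again after the pin went in.
- **Pin:** I pushed up to about 26 N, and the last loading and unloading matched with no slip, so the head is seated. The last view put the point 14.8 mm out the far side (nominal 15 mm) and the seat within about 0.2 mm.
- **Ring:** it stayed down when I lifted the fingers. Two views put its far wire 49.0 mm from the hinge (48.5 mm expected) and below the point.

**What disagreed:**
- The ring angle came out at 1.19 rad instead of the expected rest near 1.06. I put this down to a few millimetres of height error between the two views. An earlier single-view estimate of the angle gave no answer.
- I measured lower forces than described: about 2 N pressing the arm down (5 N expected) and about 5 N of pin drag (9–17 N expected).
- No clear snap force showed between samples as the ring passed the point.

I kept clear of the other things on the bench, but did not measure their positions again before handing in.

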